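# Zero the peak pointer and stand the thick cell in the tester

## Task

Get the cell tester ready for its next reading: turn the peak-pointer knob anticlockwise back to its zero stop, and only then take the thick cell out of its saddle and stand it upright, button end up, in the wide ring of the tester. Keep hold of the cell until it rests on the floor of the ring (do not drop it in), then let go and leave the pointer at zero and everything else on the bench where it was.

Things in the scene. Friction and masses are not known exactly. Their poses are not given: they have to be found in the camera images.
- tester: Cell tester, a grey instrument box 140 x 210 x 45 mm (x, y, z), fixed, placed anew each time. Origin: centre of its underside. On its flat top, 45 mm up: a white dial (radius 45, 2 mm thick, centre x 0, y +50 mm) with the peak-pointer knob, and two black upright rings 14 mm high: a wide one (centre x -22, y -57 mm) and a narrow one for slim cells (bore 20.6, outside 31, centre x +42, y -57 mm).
- ring_floor (a point): Centre of the floor inside the wide ring, level with the tester's top face. The ring is open at the top, bore 34.5 mm, outside 46 mm, its rim 14 mm above this point. Axes as the tester's, z up.
- peak_knob (a joint): Peak-pointer knob on the dial, rad: 0 is its zero stop (a hard stop); it grows clockwise seen from above, up to 4.2. To reset it, turn it anticlockwise until it stops. It stays where it is left. At 0 its pointer lies along the tester's +x, beside a small steel stop pin.
- knob_grip (a point): On the knob's axis, 24 mm above the tester's top face, at the height to grip. The grip is a black bar 12 mm wide and 36 mm long, its top 33 mm above the tester's top face (31 mm above the dial). This point's x axis runs along the bar towards the pointer, z is up.
- thick_cell: The thick cell, a loose cylinder 32 mm in diameter and 70 mm long in all, about 140 g, lying level in a saddle at the start. Origin: on its axis, halfway along (35 mm from each end). Its x axis runs from the plain flat end (x -35 mm) to the button end (a raised steel stud 13 mm wide, 3 mm high, its tip at x +35 mm).
- thick_saddle: Fixed aluminium V saddle, 40 mm long, under the thick cell's middle; foot 56 x 46 x 6 mm. Its V is at most 28 mm wide and ends 11 mm below the cell's axis, so fingers pass on both sides of the cell. Origin: centre of the underside; x runs along the cell towards its button end; the cell's axis is 32 mm above the bench.
- slim_cell: A slim cell, 18 mm in diameter, 65 mm long, lying in a similar saddle with its axis 26 mm above the bench; not to be used. Origin at its middle, x towards its button end.
- jar: Small glass jar, radius 24 mm, 50 mm high, origin under its centre; a bystander.
- driver: Screwdriver about 170 mm long lying on the bench along its x axis; a bystander.
- wheel_module: Drive wheel of a robot vacuum lying flat, radius 34 mm, 34 mm high; origin under the wheel's centre; a bystander.
- screw_dish: Shallow steel dish, radius 34 mm, 18 mm high, origin under its centre; a bystander.
- sensor_bar: Black sensor strip 30 x 140 x 16 mm lying on the bench, long along its y; a bystander.
- motor: Small electric motor lying on its side, about 50 mm long, 27 mm high; a bystander.
There are look-alikes about, which are no part of the job. Leave any green or turquoise look-alike of the thick_cell alone.

How it is judged:
By the outcome, as a careful person would: the job done as asked, in the order asked, and still so for the second after the job is handed in, with the robot touching nothing.
It also fails if it takes over 72 s, if anything falls off the work surface, if the arm or the gripper's body presses on something with over 40 N, if the wrist force passes 120 N, or if a joint passes its speed limit or range.

## Robot

A 7-joint arm with a two-finger parallel gripper is mounted at the origin on the work surface. World frame = base frame: x ahead of the robot, y to its left, z up, the work surface at z = 0. Lengths are in m, angles in rad, forces in N, time in s.
With the tool pointing down it reaches from about 0.4 to 0.9 m from the base axis. Payload 5.5 kg.
Tool frame: the origin (TCP) lies midway between the tips of the shut fingers; the grasp point (between the pads) lies behind it (ctrl.grip_point_offset is the z of the grasp point in the tool frame, in m); z points along the fingers, y is the line along which they close (so a half turn about z gives the same grasp; the last joint's range is limited). The gripper opens to 92 mm and grips with 3 to 60 N. Pads are 19 mm wide; open, the fingers measure 130 mm over their backs; the gripper's body (75 mm by 190 mm) begins 47 mm behind the grasp point.
Start: joints at [1.425, 0.501, -0.427, 1.55, 0.221, 1.138, -0.21], TCP at [0.258, -0.596, 0.227] pointing down, gripper open.
Joint ranges: [-2.88, 2.88], [-0.31, 2.03], [-1.54, 1.56], [0.2, 2.42], [-1.41, 4.55], [0.19, 2.02], [-2.57, 2.57]. Speed limits (rad/s): [2.57, 2.57, 3.14, 3.14, 3.14, 3.14, 3.14].

## Interface

Orientations are given as a unit quaternion [x, y, z, w].
In Python, from cell import ctrl, optics, workorder gives the robot as it stands. The module is installed in compiled form; this text tells all that it offers.
- The arm moves only by the tool send_rows, never from a script. Its argument "increments" is a list of rows, each a list of 2 entries, a list of its own where there are three numbers: the shift along the tool's x, y, z scaled (see below), then the turn, a rotation vector about the tool's x, y, z scaled (see below). In form: [[[x, y, z], [wx, wy, wz]], ...]. A call has 1 to 5 rows; each row shifts and turns the commanded pose from where the row before left it, along the tool's axes as they then stand; what a row does not reach is not made up. The controller multiplies each number of a shift by 0.25 m and each number of a turn by 8 degrees. A row lasts 1/10 s, in which the tool goes at most 50 mm and 8.59 degrees, less where a joint would pass 70% of its speed; a pose out of reach is approached as far as the arm can. A call with a number of a shift or a turn outside -1 to 1 is refused whole. A call with a gripper value outside its range is refused whole. "gripper" is the opening, from -1 (shut) to 1 (fully open), set as the call begins (left out, the last holds). The fingers move at their own pace and stop on an object; "grip_force" is the grip in N (left out, the last holds). Time passes only in rows, so rows that do not move let the fingers close. It gives the time, the measured TCP pose, the force, the opening and the grip force at its end, in the units of the state.
- ctrl.get_state(): the state, without advancing time (a new reading comes with each control period).
- optics.read_camera(name): name is "scene" or "top" or "wrist"; returns the picture (384x512x3 uint8, red, green, blue); there is no depth.
- optics.camera_model(name): a dict with "intrinsics" (3x3 intrinsics, pixels), "cam_to_world" (4x4, takes a point from camera to world coordinates); the wrist camera has in their place "T_tool_cam" (4x4, takes a point from camera to tool coordinates, whose origin is the TCP and whose axes are the flange's). Camera axes: x right, y up, looking along -z (the intrinsics and any distortion apply to the point x, -y, -z); pixel columns grow to the right and rows downward; lengths in m; the calibration is good to about 2 mm. The wrist camera is an equidistant fisheye: a pixel r from the principal point sees the ray r / f radians off the axis. A picture is of the moment at which its call begins: read the wrist's pose just before it. camera_model takes no time and is no camera call.
- workorder.job_done(): hands the job in; it is judged then, once.
The state is a dict: "clock": time; "q": joint angles; "dq": joint speeds; "joint_efforts": joint torques, N m; "tcp_pos": TCP position; "tool_rot": TCP orientation; "force": force on the tool from outside, world axes, zero at the start; "torque": the same for the moment, N m; "gripper_width": finger opening in m; "finger_force": force on a finger pad.
Only numpy, scipy, OpenCV 4.12 (cv2) and the standard library are available. Lean on these libraries where they do the work, as an engineer would, in place of code of your own. Each camera call takes 0.05 s, during which the arm holds its last target. There are 200 camera calls.

## Working session

There is one attempt and no reset: what is moved stays moved. The work goes in short steps, Python scripts to look and compute and a tool call to move; the robot and the scene stay as the last step left them, time stands still between calls to the robot, and variables do not carry over. Pictures are saved under pics/ and viewed, at most 10 in all, crops included, and the job is handed in when it is done.

Besides the shell and the picture viewer there is one more tool, called after "Request:" as a command line: name --argument value ..., lists and objects as JSON in quotes. send_rows: Moves the arm, as the interface text tells. Shifts and turns lie within -1 to 1; 1 stands for 0.25 m of shift or 8 degrees of turn. Its arguments: {"type":"object","properties":{"increments":{"type":"array","items":{"type":"array"}},"gripper":{"type":"number"},"grip_force":{"type":"number"}},"required":["increments"]}

```bash
mkdir -p pics; python3 - <<'E'
from cell import ctrl, optics
import cv2, numpy as np
for n in ["scene","top"]:
    im=optics.read_camera(n); cv2.imwrite(f"pics/{n}0.png",cv2.resize(im[:,:,::-1],(800,600),interpolation=cv2.INTER_CUBIC)); np.save(f"{n}0.npy",im)
    print(n,optics.camera_model(n))
print(optics.camera_model("wrist"),ctrl.grip_point_offset,ctrl.get_state())
E
```

```text
scene {'intrinsics': array([[396.75075392,   0.        , 261.05193952],
       [  0.        , 396.75075392, 197.99678847],
       [  0.        ,   0.        ,   1.        ]]), 'cam_to_world': array([[-0.83659023, -0.44626271,  0.31775206,  0.93698339],
       [ 0.54781502, -0.68563696,  0.47937528,  0.44975683],
       [ 0.00393524,  0.57511003,  0.8180666 ,  0.91325722],
       [ 0.        ,  0.        ,  0.        ,  1.        ]])}
top {'intrinsics': array([[348.80589413,   0.        , 249.96708565],
       [  0.        , 348.80589413, 190.15078825],
       [  0.        ,   0.        ,   1.        ]]), 'cam_to_world': array([[-0.02769679,  0.98323172, -0.18024502,  0.44053661],
       [-0.99958879, -0.02858147, -0.00231246, -0.07091626],
       [-0.00742535,  0.18010686,  0.98361902,  0.88617372],
       [ 0.        ,  0.        ,  0.        ,  1.        ]])}
{'intrinsics': array([[297.31863964,   0.        , 256.05075314],
       [  0.        , 297.31863964, 191.61282104],
       [  0.        ,   0.        ,   1.        ]]), 'T_tool_cam': array([[-3.57527345e-04,  9.52729231e-01, 
[... 318 characters left out ...]
0.1, 'q': array([ 1.42522857,  0.5017672 , -0.42680379,  1.55132868,  0.22078395,
        1.13829905, -0.21034104]), 'dq': array([-0.00034249, -0.00256144, -0.00018012, -0.00322455, -0.00074851,
       -0.00096181,  0.00013336]), 'joint_efforts': array([-1.11367911e-02, -5.67873108e+01, -5.83858386e+00, -2.79914850e+01,
       -6.90179807e-02,  2.40312185e-02,  5.59142620e-05]), 'tcp_pos': array([ 0.25807977, -0.59588726,  0.2257805 ]), 'tool_rot': array([ 9.79186456e-01,  2.02960871e-01, -1.39030959e-04, -8.65672520e-04]), 'force': array([0.39123742, 0.54898946, 0.11977029]), 'torque': array([ 0.02722494,  0.00777715, -0.02098004]), 'finger_force': 0.0, 'gripper_width': 0.09202935757005534}
```

View pics/scene0.png

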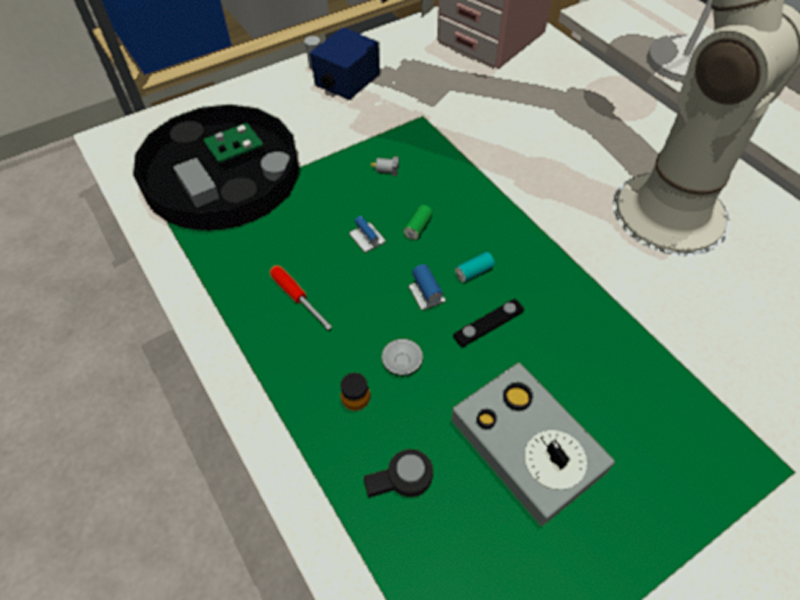

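View pics/top0.png

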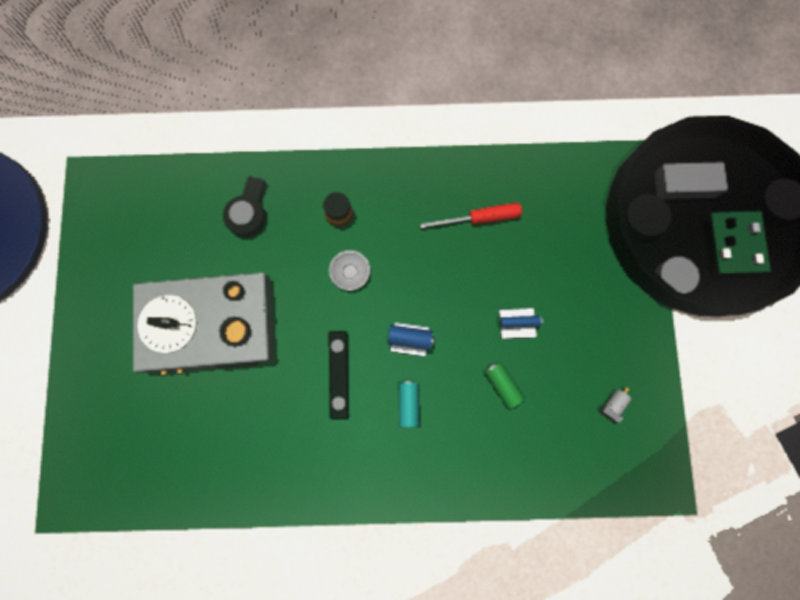

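In the top picture (800x600), the thick cell could be the blue one in the saddle (411,338), the teal one (409,404), the green one (504,386) or the slim blue one (520,322). I choose the blue one in the saddle at (411,338). The tester shows its knob at (165,322) and its wide ring at (235,331). Next comes a close crop to check.

```bash
python3 - <<'E'
import cv2, numpy as np
im=np.load("top0.npy")[:,:,::-1]
a=im[170:245,80:180]; b=im[195:245,235:295]
A=cv2.resize(a,None,fx=8,fy=8,interpolation=cv2.INTER_CUBIC)[:,:800]   # 800x600
B=cv2.resize(b,None,fx=6,fy=6,interpolation=cv2.INTER_CUBIC)
cv2.imwrite("pics/a.png",A)
s=np.load("scene0.npy")[:,:,::-1][155:205,250:310]
S=cv2.resize(s,None,fx=6,fy=6,interpolation=cv2.INTER_CUBIC)
cv2.imwrite("pics/b.png",np.hstack([B,S]))
E
```

```text
(no output)
```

View pics/a.png

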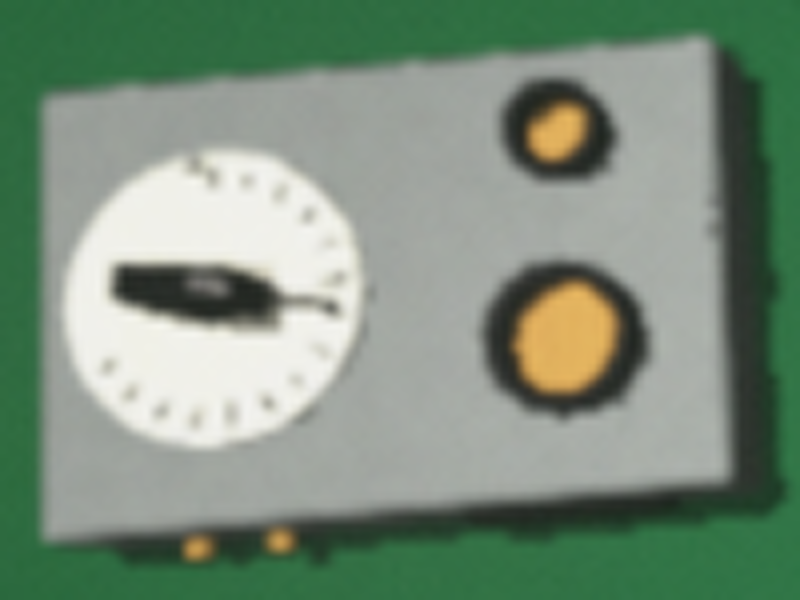

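View pics/b.png

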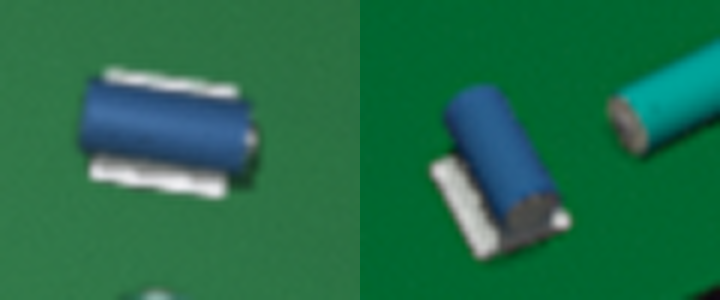

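The blue cell in the saddle is correct. Its grey stud is at crop (253,138), to the right, so the button end points towards world -y. The knob pointer is at crop (335,308), about 90° clockwise of the stop pin at (200,168). Next I'll compute poses.

```bash
cat > h.py <<'E'
import numpy as np, cv2
from cell import ctrl, optics
from scipy.spatial.transform import Rotation as R
def ray(n,px):
    m=optics.camera_model(n);K=m["intrinsics"];T=m["cam_to_world"]
    d=np.linalg.inv(K)@[px[0],px[1],1]; d=T[:3,:3]@[d[0],-d[1],-d[2]]; return T[:3,3],d
def onz(n,px,z):
    o,d=ray(n,px); return o+d*(z-o[2])/d[2]
def crop(p,s,off): return [(p[0]+.5)/s-.5+off[0],(p[1]+.5)/s-.5+off[1]]
def wray(px,pos,quat):
    m=optics.camera_model("wrist");K=m["intrinsics"];T=m["T_tool_cam"]
    u=np.array([px[0]-K[0,2],px[1]-K[1,2]]);r=np.hypot(*u);th=r/K[0,0]
    d=np.array([np.sin(th)*u[0]/r,-np.sin(th)*u[1]/r,-np.cos(th)])
    Rt=R.from_quat(quat).as_matrix()
    return np.array(pos)+Rt@T[:3,3], Rt@T[:3,:3]@d
def wproj(P,pos,quat):
    m=optics.camera_model("wrist");K=m["intrinsics"];T=m["T_tool_cam"]
    Rt=R.from_quat(quat).as_matrix(); p=T[:3,:3].T@(Rt.T@(np.array(P)-pos)-T[:3,3])
    th=np.arctan2(np.hypot(p[0],p[1]),-p[2]);a=np.arctan2(-p[1],p[0])
    return K[:2,2]+K[0,0]*th*np.array([np.cos(a),np.sin(a)])
E
python3 - <<'E'
from h import *
A=lambda p,z: onz("top",crop(p,8,(80,170)),z)
c=[A(p,.045) for p in [(42,97),(712,38),(735,485),(42,540)]]
print(np.round(c,4), np.mean(c,0))
for n,p,z in [("dial",(212,298),.047),("wide",(566,338),.050),("narrow",(557,130),.050),("pin",(202,170),.05),("tip",(337,308),.055),("knobend",(113,282),.078),("knobtopmid",(195,290),.078)]: print(n,A(p,z).round(4))
B=lambda p,z: onz("top",crop(p,6,(235,195)),z)
for n,p,z in [("flat",(85,120),.035),("stud",(257,139),.032),("but",(247,135),.035),("f1",(105,68),.01),("f2",(238,88),.01),("f3",(226,198),.006),("f4",(90,178),.006)]: print(n,B(p,z).round(4))
E
```

```text
[[0.6278 0.3385 0.045 ]
 [0.6404 0.1315 0.045 ]
 [0.5023 0.1226 0.045 ]
 [0.4917 0.3306 0.045 ]] [0.56555797 0.23080545 0.045     ]
dial [0.5633 0.2821 0.047 ]
wide [0.5476 0.1731 0.05  ]
narrow [0.6117 0.1774 0.05  ]
pin [0.6024 0.2857 0.05  ]
tip [0.558  0.2409 0.055 ]
knobend [0.5643 0.2984 0.078 ]
knobtopmid [0.5613 0.2741 0.078 ]
flat [ 0.5358 -0.0642  0.035 ]
stud [ 0.5263 -0.1343  0.032 ]
but [ 0.5278 -0.1301  0.035 ]
f1 [ 0.5604 -0.0731  0.01  ]
f2 [ 0.5503 -0.1288  0.01  ]
f3 [ 0.5045 -0.1222  0.006 ]
f4 [ 0.5145 -0.0655  0.006 ]
```

Request:
send_rows --increments '[[[0,0,0],[0,0,-1]],[[0,0,0],[0,0,-1]],[[0,0,0],[0,0,-1]],[[0,0,0],[0,0,-1]],[[0,0,0],[0,0,-1]]]' --gripper 0

```text
clock: 0.6
tcp_pos: [0.2582, -0.5961, 0.2261]
tool_rot: [0.849, 0.528, 0.0, -0.001]
force: [-0.8, 0.4, -0.6]
gripper_width: 0.0564
finger_force: 0.0
```

Request:
send_rows --increments '[[[0,0,0],[0,0,-1]],[[0,0,0],[0,0,-1]],[[0,0,0],[0,0,-0.5]],[[0.18,0.04,0],[0,0,0]],[[0.18,0.04,0],[0,0,0]]]'

```text
clock: 1.1
tcp_pos: [0.2878, -0.5088, 0.2256]
tool_rot: [0.748, 0.664, 0.001, -0.001]
force: [1.3, 0.4, 1.0]
gripper_width: 0.046
finger_force: 0.0
```

Request:
send_rows --increments '[[[0.18,0.04,0],[0,0,0]],[[0.18,0.04,0],[0,0,0]],[[0.18,0.04,0],[0,0,0]],[[0.18,0.04,0],[0,0,0]],[[0.18,0.04,0],[0,0,0]]]'

```text
clock: 1.6
tcp_pos: [0.364, -0.2896, 0.2265]
tool_rot: [0.747, 0.665, -0.0, -0.0]
force: [2.1, 0.5, 0.4]
gripper_width: 0.0459
finger_force: 0.0
```

Request:
send_rows --increments '[[[0.18,0.04,0],[0,0,0]],[[0.18,0.04,0],[0,0,0]],[[0.18,0.04,0],[0,0,0]],[[0.18,0.04,0],[0,0,0]],[[0.18,0.04,0],[0,0,0]]]'

```text
clock: 2.1
tcp_pos: [0.4395, -0.0722, 0.2267]
tool_rot: [0.747, 0.665, -0.0, 0.0]
force: [1.1, -0.5, 0.2]
gripper_width: 0.046
finger_force: 0.0
```

Request:
send_rows --increments '[[[0.18,0.04,0],[0,0,0]],[[0.18,0.04,0],[0,0,0]],[[0.18,0.04,0],[0,0,0]],[[0,0,0],[0,0,0]],[[0,0,0],[0,0,0]]]'

```text
clock: 2.6
tcp_pos: [0.4843, 0.0587, 0.2264]
tool_rot: [0.745, 0.667, -0.0, -0.0]
force: [0.1, -1.6, 0.0]
gripper_width: 0.0461
finger_force: 0.0
```

Request:
send_rows --increments '[[[0.18,0.042,0],[0,0,0]],[[0.18,0.042,0],[0,0,0]],[[0.18,0.042,0],[0,0,0]],[[0.18,0.042,0],[0,0,0]],[[0.18,0.042,0],[0,0,0]]]'

```text
clock: 3.1
tcp_pos: [0.564, 0.2728, 0.226]
tool_rot: [0.748, 0.664, -0.001, 0.001]
force: [0.2, 0.4, 0.9]
gripper_width: 0.0457
finger_force: 0.0
```

Request:
send_rows --increments '[[[0,0,0],[0,0,0]],[[0,0,0],[0,0,0]]]'

```text
clock: 3.3
tcp_pos: [0.5625, 0.2738, 0.2259]
tool_rot: [0.746, 0.666, -0.001, -0.0]
force: [-1.0, -1.3, 0.4]
gripper_width: 0.0461
finger_force: 0.0
```

```bash
python3 - <<'E'
from h import *
s=ctrl.get_state(); im=optics.read_camera("wrist"); np.savez("w1.npz",im=im,p=s["tcp_pos"],q=s["tool_rot"])
cv2.imwrite("pics/w1.png",cv2.resize(im[:,:,::-1],(800,600),interpolation=cv2.INTER_CUBIC))
print(s["tcp_pos"],s["tool_rot"],s["q"].round(3))
for n,P in dict(dial=(.5625,.2811,.047),ring=(.547,.1728,.059)).items(): print(n,wproj(P,s["tcp_pos"],s["tool_rot"])*800/512)
E
```

```text
[0.56245134 0.27382955 0.22588312] [ 7.46353177e-01  6.65549573e-01 -8.16133860e-04 -1.85132765e-04] [ 0.139  0.587 -0.91   1.604  0.489  1.196 -0.989]
dial [397.95586868 257.84078874]
ring [394.33383631 395.92483398]
```

View pics/w1.png

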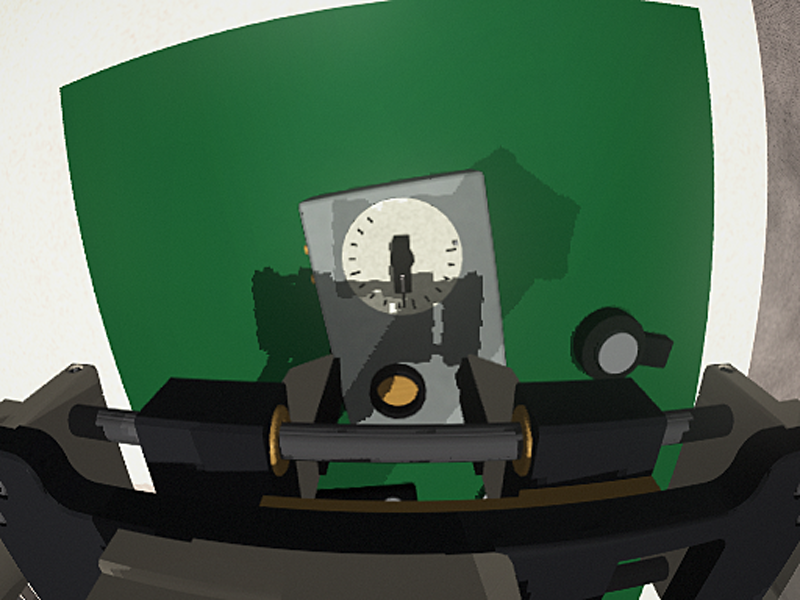

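The wrist picture shows the dial centre at (402,256), the pointer tip at (404,306) straight below it, and the wide ring at (398,390). These agree with the estimates to within a few mm.

```bash
python3 - <<'E'
from h import *
d=np.load("w1.npz")
for n,p,z in [("dial",(402.5,256),.047),("knobtop",(401,250),.078),("knobfar",(401,237),.078),("tip",(404,305),.055),("ring",(398,390),.059),("c",(301,201),.045),("c2",(484,172),.045)]:
    o,r=wray(np.array(p)*512/800,d["p"],d["q"]); print(n,(o+r*(z-o[2])/r[2]).round(4))
E
```

```text
dial [0.566  0.2821 0.047 ]
knobtop [0.5661 0.2931 0.078 ]
knobfar [0.5671 0.3019 0.078 ]
tip [0.5631 0.2467 0.055 ]
ring [0.5505 0.1779 0.059 ]
c [0.4965 0.3322 0.045 ]
c2 [0.632  0.3378 0.045 ]
```

Request:
send_rows --increments '[[[0.033,0.004,0.14],[0,0,0]],[[0,0,0.14],[0,0,0]],[[0,0,0.14],[0,0,0]],[[0,0,0.14],[0,0,0]],[[0,0,0],[0,0,0]]]'

```text
clock: 3.85
tcp_pos: [0.5623, 0.2762, 0.0819]
tool_rot: [0.748, 0.664, -0.005, -0.0]
force: [-0.1, -0.9, -0.2]
gripper_width: 0.0462
finger_force: 0.0
```

Request:
send_rows --increments '[[[0,0,0.07],[0,0,0]],[[0,0,0.06],[0,0,0]],[[0,0,0],[0,0,0]]]'

```text
clock: 4.15
tcp_pos: [0.5641, 0.2812, 0.053]
tool_rot: [0.747, 0.665, -0.001, 0.0]
force: [-0.4, -1.5, -0.1]
gripper_width: 0.0459
finger_force: 0.0
```

```bash
python3 - <<'E'
from h import *
s=ctrl.get_state(); im=optics.read_camera("wrist"); np.savez("w2.npz",im=im,p=s["tcp_pos"],q=s["tool_rot"])
cv2.imwrite("pics/w2.png",cv2.resize(im[60:320,120:400,::-1],(780,724))[:600])
print(s["tcp_pos"],s["tool_rot"],s["q"].round(3))
E
```

```text
[0.56413531 0.28118374 0.05301254] [ 7.46782111e-01  6.65067966e-01 -1.03826870e-03  3.51001845e-05] [ 0.037  0.785 -0.774  1.708  0.664  0.932 -1.121]
```

View pics/w2.png

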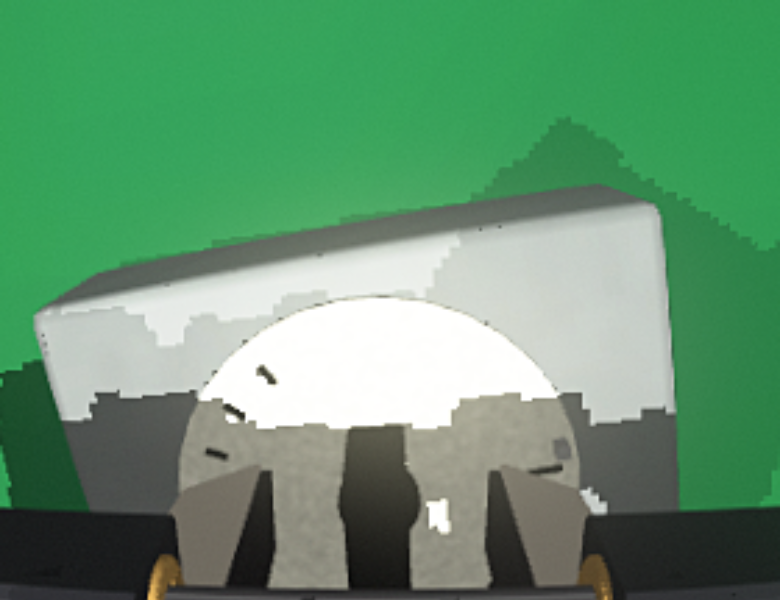

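The bar is centred between the fingers at crop (378,500) and parallel to the pads. I'll close on it and turn.

Request:
send_rows --increments '[[[0,0,0],[0,0,0]],[[0,0,0],[0,0,0]],[[0,0,0],[0,0,0]],[[0,0,0],[0,0,0]]]' --gripper -1 --grip_force 15

```text
clock: 4.6
tcp_pos: [0.5649, 0.2828, 0.0548]
tool_rot: [0.746, 0.665, 0.0, 0.0]
force: [-0.4, -0.1, 0.0]
gripper_width: 0.0183
finger_force: 0.0
```

Request:
send_rows --increments '[[[0,0,0],[0,0,-0.8]],[[0,0,0],[0,0,-0.8]],[[0,0,0],[0,0,-0.8]],[[0,0,0],[0,0,-0.8]],[[0,0,0],[0,0,-0.8]]]'

```text
clock: 5.1
tcp_pos: [0.5636, 0.2827, 0.0547]
tool_rot: [0.532, 0.847, -0.001, -0.0]
force: [-3.4, -0.2, 5.1]
gripper_width: 0.0121
finger_force: 15.0
```

```bash
python3 -c "
from h import *
s=ctrl.get_state();print(s)"
```

```text
{'clock': 5.1, 'q': array([ 0.10492431,  0.83657214, -0.89098473,  1.70571446,  0.76422775,
        0.98650831, -0.62578816]), 'dq': array([ 0.12682922,  0.11087298, -0.21980921, -0.00334081,  0.19622156,
        0.1110759 ,  0.97998016]), 'joint_efforts': array([ -0.21959275, -57.40677953, -15.8588326 , -20.21306276,
         0.51166065,  -1.13950565,  -1.26941621]), 'tcp_pos': array([0.56358847, 0.28269627, 0.0547338 ]), 'tool_rot': array([ 5.32063138e-01,  8.46704396e-01, -5.95615502e-04, -3.58707188e-04]), 'force': array([-3.40460015, -0.22772289,  5.06821839]), 'torque': array([-0.25930312,  0.69980646, -0.00755297]), 'finger_force': 14.993672221899033, 'gripper_width': 0.012079752547297064}
```

Request:
send_rows --increments '[[[0,0,0],[0,0,-0.9]],[[0,0,0],[0,0,-0.9]],[[0,0,0],[0,0,-0.9]],[[0,0,0],[0,0,-0.9]],[[0,0,0],[0,0,-0.9]]]'

```text
clock: 5.6
tcp_pos: [0.5631, 0.2822, 0.0547]
tool_rot: [0.244, 0.97, -0.001, -0.001]
force: [-5.7, -2.4, 6.0]
gripper_width: 0.0118
finger_force: 15.0
```

Request:
send_rows --increments '[[[0,0,0],[0,0,-0.9]],[[0,0,0],[0,0,-0.9]],[[0,0,0],[0,0,-0.5]],[[0,0,0],[0,0,0]]]'

```text
clock: 6.0
tcp_pos: [0.5629, 0.2819, 0.0547]
tool_rot: [0.087, 0.996, -0.001, -0.001]
force: [-5.8, -3.4, 7.8]
gripper_width: 0.0118
finger_force: 15.0
```

```bash
python3 -c "
from h import *
s=ctrl.get_state();print(s['torque'],s['force'],s['tcp_pos'],s['q'],R.from_quat(s['tool_rot']).as_matrix()[:,0])"
```

```text
[-0.75970912  1.08820643  0.03096339] [-5.78526915 -3.38368381  7.78237273] [0.56290815 0.28186291 0.05472085] [ 0.19635876  0.93649467 -1.0635072   1.70349575  0.91854314  1.08880378
  0.22552376] [-0.9846848   0.1743287   0.00231501]
```

Request:
send_rows --increments '[[[0,0,0],[0,0,-0.4]],[[0,0,0],[0,0,-0.4]],[[0,0,0],[0,0,-0.4]],[[0,0,0],[0,0,-0.3]],[[0,0,0],[0,0,0]]]'

```text
clock: 6.5
tcp_pos: [0.5629, 0.2817, 0.0547]
tool_rot: [-0.017, 1.0, -0.001, -0.001]
force: [-5.7, -4.8, 7.6]
gripper_width: 0.012
finger_force: 15.0
```

```bash
python3 -c "
from h import *
s=ctrl.get_state();print(s['torque'],s['force'],s['tcp_pos'],s['joint_efforts'][6],R.from_quat(s['tool_rot']).as_matrix()[:,0])"
```

```text
[-0.84330239  1.13257343  0.02732267] [-5.71472452 -4.84833405  7.62068265] [0.56290685 0.28165491 0.05473496] 0.32500309869647026 [-0.99943911 -0.03337393  0.002765  ]
```

Request:
send_rows --increments '[[[0,0,0],[0,0,-0.25]],[[0,0,0],[0,0,-0.25]],[[0,0,0],[0,0,0]]]'

```text
clock: 6.8
tcp_pos: [0.563, 0.2815, 0.0547]
tool_rot: [-0.051, 0.999, -0.001, -0.001]
force: [-6.6, -4.8, 6.5]
gripper_width: 0.0126
finger_force: 15.3
```

```bash
cat > st.py <<'E'
from h import *
s=ctrl.get_state();x=R.from_quat(s['tool_rot']).as_matrix()[:,0];print(s['torque'],s['force'],s['tcp_pos'],s['joint_efforts'][6],np.degrees(np.arctan2(x[1],x[0]))%360,s['q'].round(2))
E
python3 st.py
```

```text
[-0.69085869  1.12694428 -0.36319462] [-6.56294646 -4.84532326  6.45513244] [0.56301233 0.28154217 0.05466415] 0.6150794215500355 185.84160728696278 [ 0.22  0.97 -1.11  1.7   0.96  1.12  0.48]
```

The torque about z jumped to -0.36 N·m and the bar began to skew in the pads, so the stop is reached. I'll release and lift.

Request:
send_rows --increments '[[[0,0,0],[0,0,0]],[[0,0,0],[0,0,0]],[[0,0,0],[0,0,0]],[[0,0,0],[0,0,0]]]' --gripper 0

```text
clock: 7.2
tcp_pos: [0.5648, 0.2826, 0.0542]
tool_rot: [-0.051, 0.999, 0.0, 0.0]
force: [-0.2, -0.4, 0.5]
gripper_width: 0.04
finger_force: 0.0
```

Request:
send_rows --increments '[[[0,0,-0.1],[0,0,0]],[[0,0,-0.16],[0,0,0]],[[0,0,-0.18],[0,0,0]],[[0,0,-0.18],[0,0,0]],[[0,0,0],[0,0,0]]]'

```text
clock: 7.7
tcp_pos: [0.5668, 0.2858, 0.2162]
tool_rot: [-0.051, 0.999, 0.003, 0.004]
force: [0.1, 0.0, -0.2]
gripper_width: 0.0458
finger_force: 0.0
```

```bash
python3 st.py; python3 - <<'E'
from h import *
s=ctrl.get_state(); im=optics.read_camera("wrist"); np.savez("w3.npz",im=im,p=s["tcp_pos"],q=s["tool_rot"])
a=im[100:290,130:380,::-1]
cv2.imwrite("pics/w3.png",cv2.resize(a,(750,570),interpolation=cv2.INTER_CUBIC))
E
```

```text
[ 0.13348223 -0.17341359  0.00583193] [ 0.09017524  0.04752532 -0.15363378] [0.56677484 0.28576572 0.21617871] 0.2589306514710188 185.8381658272228 [ 0.28  0.8  -1.27  1.6   0.79  1.33  0.58]
```

View pics/w3.png

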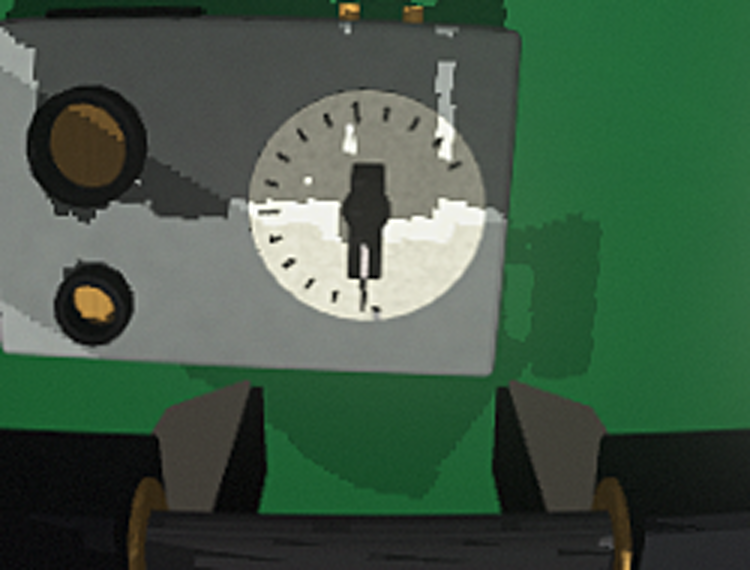

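The pointer at (363,295) lies along the tester's +x beside the pin at (377,312), so the knob is at zero. The wide ring is at (87,146) in this crop. Now I'll refine the ring position and plan the tilted pick: 45° at the pick and 45° the other way at placing.

```bash
cat > plan.py <<'E'
from h import *
def goal(c_az,grasp,tilt):
    """tool pose: x az opposite c, tilted about tool y by tilt deg; returns TCP,R"""
    a=np.radians(c_az+180); x=np.array([np.cos(a),np.sin(a),0]); z=np.array([0,0,-1.]); y=np.cross(z,x)
    Rm=R.from_matrix(np.c_[x,y,z])*R.from_euler('y',tilt,degrees=True)
    return np.array(grasp)+Rm.apply([0,0,.0188]),Rm
def delta(tcp,Rm,extra=""):
    s=ctrl.get_state(); R0=R.from_quat(s["tool_rot"])
    print(extra,"shift(m->units)",(R0.inv().apply(tcp-s["tcp_pos"])/.25).round(3),"turn units",(np.degrees((R0.inv()*Rm).as_rotvec())/8).round(2),"tcp",tcp.round(4),"q",s["q"].round(2))
E
python3 - <<'E'
from plan import *
d=np.load("w3.npz")
for n,p,z in [("dial",(367,205),.047),("ring",(87,146),.059),("ringfloor",(88,146),.05),("narrow",(93,304),.059)]:
    o,r=wray(np.array(crop(p,3,(130,100))),d["p"],d["q"]); print(n,(o+r*(z-o[2])/r[2]).round(4))
c=np.array([-.16,-.987]); g=np.r_[np.array([.5317,-.098])+.010*c,.032]
for h in (.12,0): delta(*goal(-99.3,g+[0,0,h],45),"pick")
delta(*goal(-99.3,g+[0,0,.15],0),"over, untilted")
E
```

```text
dial [0.5633 0.2812 0.047 ]
ring [0.5475 0.1759 0.059 ]
ringfloor [0.5493 0.1735 0.05  ]
narrow [0.6093 0.1789 0.059 ]
pick shift(m->units) [ 0.29  -1.495  0.291] turn units [-5.08  3.94 12.4 ] tcp [ 0.5322 -0.0948  0.1387] q [ 0.28  0.81 -1.26  1.6   0.79  1.32  0.58]
pick shift(m->units) [ 0.293 -1.497  0.771] turn units [-5.08  3.94 12.4 ] tcp [ 0.5322 -0.0948  0.0187] q [ 0.28  0.81 -1.26  1.6   0.79  1.32  0.58]
over, untilted shift(m->units) [ 0.303 -1.547  0.193] turn units [5.000e-02 1.000e-02 1.314e+01] tcp [ 0.5301 -0.1079  0.1632] q [ 0.28  0.81 -1.26  1.6   0.79  1.32  0.58]
```

Request:
send_rows --increments '[[[0,0,0],[0,0,1]],[[0,0,0],[0,0,1]],[[0,0,0],[0,0,1]],[[0,0,0],[0,0,1]],[[0,0,0],[0,0,1]]]' --gripper 0.3

```text
clock: 8.25
tcp_pos: [0.5641, 0.2819, 0.2077]
tool_rot: [0.297, 0.955, -0.001, -0.001]
force: [-0.0, 0.1, -0.4]
gripper_width: 0.0597
finger_force: 0.0
```

Request:
send_rows --increments '[[[0,0,0],[0,0,1]],[[0,0,0],[0,0,1]],[[0,0,0],[0,0,1]],[[0,0,0],[0,0,1]],[[0,0,0],[0,0,1]]]'

```text
clock: 8.75
tcp_pos: [0.5641, 0.2818, 0.2077]
tool_rot: [0.605, 0.796, -0.001, -0.0]
force: [0.3, 0.8, -0.2]
gripper_width: 0.0595
finger_force: 0.0
```

Request:
send_rows --increments '[[[0,0,0],[0,0,1]],[[0,0,0],[0,0,1]],[[0,0,0],[0,0,1]],[[-0.16,0.011,0],[0,0,0.1]],[[-0.16,0.011,0],[0,0,0]]]'

```text
clock: 9.25
tcp_pos: [0.5569, 0.2031, 0.2079]
tool_rot: [0.759, 0.651, -0.001, -0.0]
force: [1.0, -0.3, -0.5]
gripper_width: 0.0593
finger_force: 0.0
```

Request:
send_rows --increments '[[[-0.16,0.011,0],[0,0,0]],[[-0.16,0.011,0],[0,0,0]],[[-0.16,0.011,0],[0,0,0]],[[-0.16,0.011,0],[0,0,0]],[[-0.16,0.011,0],[0,0,0]]]'

```text
clock: 9.75
tcp_pos: [0.5394, 0.0009, 0.2081]
tool_rot: [0.76, 0.65, -0.001, -0.0]
force: [1.0, 0.5, 1.0]
gripper_width: 0.0597
finger_force: 0.0
```

Request:
send_rows --increments '[[[-0.16,0.011,0],[0,0,0]],[[-0.16,0.011,0],[0,0,0]],[[0,0,0],[0,0,0]]]'

```text
clock: 10.05
tcp_pos: [0.5318, -0.0851, 0.2073]
tool_rot: [0.764, 0.646, -0.002, 0.0]
force: [0.6, 0.7, 0.1]
gripper_width: 0.0597
finger_force: 0.0
```

```bash
python3 - <<'E'
from plan import *
s=ctrl.get_state(); im=optics.read_camera("wrist"); np.savez("w4.npz",im=im,p=s["tcp_pos"],q=s["tool_rot"])
a=im[100:290,130:380,::-1]
cv2.imwrite("pics/w4.png",cv2.resize(a,(750,570),interpolation=cv2.INTER_CUBIC))
print(s["tcp_pos"])
for P in [(.5358,-.0635,.032),(.526,-.1326,.032)]: print((wproj(P,s["tcp_pos"],s["tool_rot"])-[130,100])*3)
c=np.array([-.16,-.987]); g=np.r_[np.array([.5317,-.098])+.010*c,.032]
delta(*goal(-99.3,g+[0,0,.12],45),"pick")
E
```

```text
[ 0.53175869 -0.08508065  0.2073004 ]
[377.77580197 158.18644259]
[382.42855209 330.50684632]
pick shift(m->units) [-0.053  0.01   0.276] turn units [-0.01  5.63 -0.02] tcp [ 0.5322 -0.0948  0.1387] q [ 0.83  0.44 -0.91  1.84  0.39  1.06 -0.4 ]
```

View pics/w4.png

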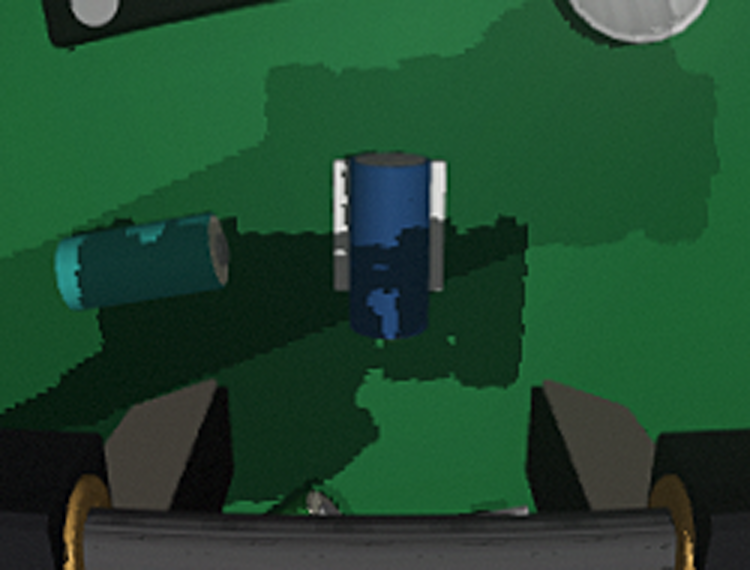

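The cell axis is at column 389, parallel to the tool's x axis, which means about 1.5 mm further in +x once the camera bias is allowed for. Now I'll tilt.

Request:
send_rows --increments '[[[0,0,0],[0,1,0]],[[0,0,0],[0,1,0]],[[0,0,0],[0,1,0]],[[0,0,0],[0,1,0]],[[0,0,0],[0,1,0]]]'

```text
clock: 10.6
tcp_pos: [0.5339, -0.0766, 0.2098]
tool_rot: [0.714, 0.61, 0.262, -0.223]
force: [0.5, 0.0, -0.5]
gripper_width: 0.0596
finger_force: 0.0
```

Request:
send_rows --increments '[[[0,0,0],[0,0.63,0]],[[0,0,0],[0,0,0]],[[0,0,0],[0,0,0]]]'

```text
clock: 10.9
tcp_pos: [0.5333, -0.0756, 0.209]
tool_rot: [0.702, 0.6, 0.291, -0.25]
force: [0.7, 1.2, 0.3]
gripper_width: 0.0598
finger_force: 0.0
```

```bash
python3 - <<'E'
from plan import *
g=np.array([.5315,-.108,.032])
for h in (.05,0): delta(*goal(-99.6,g+[0,0,h],45),"pick")
E
```

```text
pick shift(m->units) [-0.451  0.014  0.343] turn units [-0.07 -0.01  0.05] tcp [ 0.5337 -0.0949  0.0687] q [ 1.32  0.83 -1.13  1.78 -0.05  1.07  0.18]
pick shift(m->units) [-0.593  0.015  0.484] turn units [-0.07 -0.01  0.05] tcp [ 0.5337 -0.0949  0.0187] q [ 1.32  0.83 -1.13  1.78 -0.05  1.07  0.18]
```

Request:
send_rows --increments '[[[-0.11,0.003,0.085],[0,0,0]],[[-0.11,0.003,0.085],[0,0,0]],[[-0.11,0.003,0.085],[0,0,0]],[[-0.12,0.004,0.09],[0,0,0]],[[0,0,0],[0,0,0]]]'

```text
clock: 11.4
tcp_pos: [0.532, -0.0942, 0.066]
tool_rot: [0.702, 0.601, 0.289, -0.25]
force: [-0.7, -0.2, 0.2]
gripper_width: 0.0596
finger_force: 0.0
```

Request:
send_rows --increments '[[[-0.07,0,0.07],[0,0,0]],[[-0.07,0,0.07],[0,0,0]],[[0,0,0],[0,0,0]],[[0,0,0],[0,0,0]]]'

```text
clock: 11.8
tcp_pos: [0.5349, -0.0945, 0.0219]
tool_rot: [0.701, 0.601, 0.291, -0.248]
force: [0.8, 0.2, -0.0]
gripper_width: 0.0595
finger_force: 0.0
```

```bash
python3 - <<'E'
from plan import *
delta(*goal(-99.6,np.array([.5315,-.108,.032]),45),"pick")
s=ctrl.get_state(); print(s["force"])
a=optics.read_camera("wrist")[70:310,60:440,::-1]
cv2.imwrite("pics/w5.png",cv2.resize(a,(760,480),interpolation=cv2.INTER_CUBIC))
E
```

```text
pick shift(m->units) [-0.011 -0.005  0.007] turn units [-0.06 -0.    0.08] tcp [ 0.5337 -0.0949  0.0187] q [ 1.23  1.1  -0.93  1.77  0.1   0.87  0.29]
[ 0.80331004  0.23962718 -0.03337333]
```

View pics/w5.png

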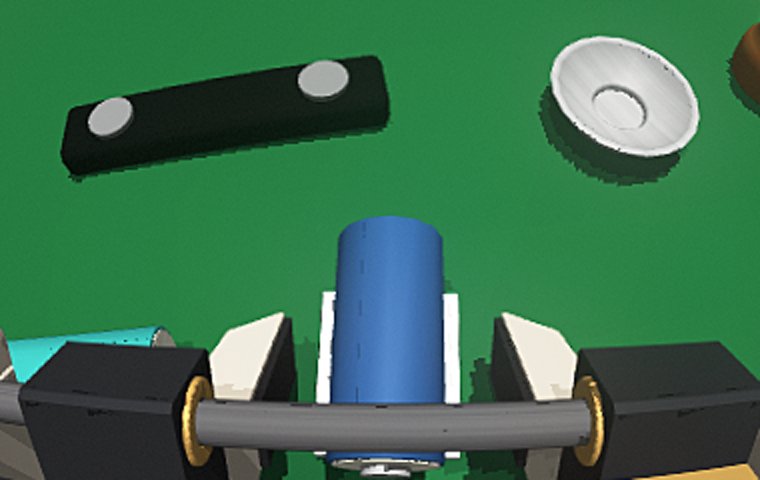

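The cell lies between the fingers (cell at column 389, finger midpoint at 394). I'll trim slightly and grip.

Request:
send_rows --increments '[[[-0.01,-0.005,0.007],[0,0,0]],[[0,0,0],[0,0,0]],[[0,0,0],[0,0,0]]]'

```text
clock: 12.15
tcp_pos: [0.5326, -0.0963, 0.0168]
tool_rot: [0.702, 0.6, 0.291, -0.248]
force: [-0.3, 0.2, -0.4]
gripper_width: 0.0598
finger_force: 0.0
```

Request:
send_rows --increments '[[[0,0,0],[0,0,0]],[[0,0,0],[0,0,0]],[[0,0,0],[0,0,0]],[[0,0,0],[0,0,0]],[[0,0,0],[0,0,0]]]' --gripper -1 --grip_force 30

```text
clock: 12.65
tcp_pos: [0.5331, -0.0963, 0.0163]
tool_rot: [0.702, 0.6, 0.292, -0.248]
force: [1.0, -0.8, -0.3]
gripper_width: 0.0317
finger_force: 29.9
```

Request:
send_rows --increments '[[[0,0,0],[0,0,0]],[[0,0,0],[0,0,0]]]'

```text
clock: 12.85
tcp_pos: [0.5331, -0.0962, 0.0163]
tool_rot: [0.702, 0.6, 0.292, -0.248]
force: [2.5, 0.2, 0.2]
gripper_width: 0.0317
finger_force: 29.9
```

```bash
python3 st.py
```

```text
[-0.87173801 -0.30038606 -0.39846504] [2.46727707 0.16007576 0.19487821] [ 0.53306923 -0.09624434  0.01630017] -0.010358209256082773 81.03108114331279 [ 1.23  1.11 -0.93  1.77  0.11  0.86  0.3 ]
```

```bash
python3 - <<'E'
from h import *
s=ctrl.get_state(); R0=R.from_quat(s["tool_rot"]); a=np.radians(-99.6)
c=np.array([np.cos(a),np.sin(a),0]); ctr=np.array([.5331,-.0982,.032])
t=R0.inv().apply(ctr-s["tcp_pos"]); t[1]=0; ax=R0.inv().apply(c); print(t,ax); np.savez("grip.npz",t=t,ax=ax)
E
```

```text
[ 0.00974553  0.         -0.01245839] [-0.70668758 -0.01009414 -0.70745372]
```

Request:
send_rows --increments '[[[0.04,0,-0.04],[0,0,0]],[[0.1,0,-0.1],[0,0,0]],[[0.12,0,-0.12],[0,0,0]],[[0.12,0,-0.12],[0,0,0]],[[0.12,0,-0.12],[0,0,0]]]'

```text
clock: 13.35
tcp_pos: [0.5312, -0.0954, 0.1949]
tool_rot: [0.702, 0.601, 0.29, -0.249]
force: [0.6, -0.6, -0.9]
gripper_width: 0.0315
finger_force: 29.9
```

Request:
send_rows --increments '[[[0,0,0],[0,-0.8,0]],[[0,0,0],[0,-0.8,0]],[[0,0,0],[0,-0.8,0]],[[0,0,0],[0,-0.8,0]],[[0,0,0],[0,-0.8,0]]]'

```text
clock: 13.85
tcp_pos: [0.5314, -0.0959, 0.194]
tool_rot: [0.756, 0.646, 0.084, -0.072]
force: [0.2, 0.8, -2.0]
gripper_width: 0.0312
finger_force: 29.9
```

Request:
send_rows --increments '[[[0,0,0],[0,-0.8,0]],[[0,0,0],[0,-0.8,0]],[[0,0,0],[0,-0.8,0]],[[0,0,0],[0,-0.8,0]],[[0,0,0],[0,-0.8,0]]]'

```text
clock: 14.35
tcp_pos: [0.5318, -0.0957, 0.1945]
tool_rot: [0.75, 0.64, -0.127, 0.109]
force: [-0.1, -0.5, -1.5]
gripper_width: 0.0318
finger_force: 29.9
```

```bash
python3 st.py
```

```text
[ 0.49535918 -0.02893957 -0.05825609] [-0.06757834 -0.54053922 -1.47666244] [ 0.53180113 -0.09571158  0.19446052] 1.3862193748354912 81.0006971360436 [ 0.5   0.45 -0.74  1.85  0.67  1.18 -0.7 ]
```

Request:
send_rows --increments '[[[0,0,0],[0,-0.8,0]],[[0,0,0],[0,-0.8,0]],[[0,0,0],[0,-0.8,0]],[[0,0,0],[0,-0.8,0]],[[0,0,0],[0,0,0]]]'

```text
clock: 14.85
tcp_pos: [0.5311, -0.0919, 0.1908]
tool_rot: [0.701, 0.604, -0.289, 0.245]
force: [-0.1, 0.4, -1.6]
gripper_width: 0.0315
finger_force: 29.9
```

```bash
cat > place.py <<'E'
from h import *
g=np.load("grip.npz"); s=ctrl.get_state(); R0=R.from_quat(s["tool_rot"]); ax=g["ax"]/np.linalg.norm(g["ax"])
a=R0.apply(ax); base=s["tcp_pos"]+R0.apply(g["t"]-.035*ax)
corr=R.from_rotvec(np.cross(a,[0,0,1]))  # small-angle fix
print("axis",a.round(3),"base",base.round(4),"fix turn units",(np.degrees(R0.inv().apply(np.cross(a,[0,0,1])))/8).round(2),"q",s["q"].round(2),"F",s["force"].round(1))
import sys
tgt=np.array([.5478,.1740,float(sys.argv[1])])
print("shift units",(R0.inv().apply(tgt-base)/.25).round(3),"up in tool",R0.inv().apply([0,0,1]).round(3))
E
python3 place.py .09
```

```text
axis [-0.006 -0.006  1.   ] base [ 0.5336 -0.0762  0.1579] fix turn units [ 0.02 -0.05 -0.02] q [ 0.14  0.62 -0.61  1.8   0.94  1.51 -1.03] F [-0.1  0.4 -1.6]
shift units [ 0.902 -0.092 -0.507] up in tool [-0.702 -0.006 -0.712]
```

Request:
send_rows --increments '[[[0.117,-0.013,-0.085],[0,0,0]],[[0.117,-0.013,-0.085],[0,0,0]],[[0.117,-0.013,-0.085],[0,0,0]],[[0.117,-0.013,-0.085],[0,0,0]],[[0.117,-0.013,-0.085],[0,0,0]]]'

```text
clock: 15.35
tcp_pos: [0.5443, 0.0832, 0.1668]
tool_rot: [0.705, 0.601, -0.288, 0.245]
force: [0.4, 0.3, -1.9]
gripper_width: 0.0313
finger_force: 29.9
```

Request:
send_rows --increments '[[[0.117,-0.013,-0.085],[0,0,0]],[[0.117,-0.013,-0.085],[0,0,0]],[[0,0,0],[0,0,0]],[[0,0,0],[0,0,0]]]'

```text
clock: 15.75
tcp_pos: [0.5489, 0.1548, 0.1557]
tool_rot: [0.704, 0.602, -0.288, 0.245]
force: [0.9, -0.4, -1.2]
gripper_width: 0.0312
finger_force: 29.9
```

```bash
python3 place.py .065; python3 - <<'E'
from h import *
for n in ["top","scene","wrist"]: np.save(n+"6.npy",optics.read_camera(n))
t=np.load("top6.npy")[165:245,90:190,::-1]; s=np.load("scene6.npy")[200:310,290:400,::-1]
cv2.imwrite("pics/p6.png",np.hstack([cv2.resize(t,(440,352),interpolation=cv2.INTER_CUBIC),cv2.resize(s,(352,352),interpolation=cv2.INTER_CUBIC)]))
E
```

```text
axis [-0.011 -0.008  1.   ] base [0.5517 0.1706 0.1228] fix turn units [ 0.05 -0.07 -0.05] q [-0.24  0.86 -0.65  1.47  0.84  1.73 -1.24] F [ 0.9 -0.4 -1.2]
shift units [ 0.17  -0.017  0.157] up in tool [-0.7   -0.001 -0.714]
```

View pics/p6.png

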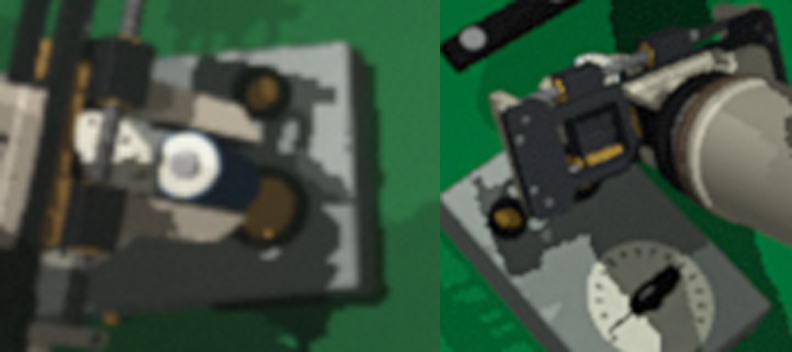

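The cell is upright with its button up, at top crop (187,165), held above the ring. The pointer is still at zero. The pads make the cell axis perpendicular to tool y, so I'll refine the estimate with that.

```bash
sed -i 's/ax=g\["ax"\]/ax=g["ax"]*[1,0,1]/; s/\.5478,\.1740/.5475,.1738/' place.py; sed -i 's/^print("shift/print("top of cell",(base+.07*a).round(4))\n&/' place.py; python3 place.py .066; python3 - <<'E'
from h import *
print(onz("top",[90+187/4.4-.4,165+165/4.4-.4],.193))
E
```

```text
axis [-0.002 -0.007  1.   ] base [0.5521 0.1682 0.1232] fix turn units [ 0.   -0.05 -0.  ] q [-0.23  0.86 -0.64  1.47  0.85  1.73 -1.24] F [ 0.2  0.2 -1.4]
top of cell [0.5519 0.1677 0.1932]
shift units [ 0.174 -0.022  0.149] up in tool [-0.702  0.001 -0.713]
[0.55000958 0.16854956 0.193     ]
```

Request:
send_rows --increments '[[[0.044,-0.006,0.037],[0,-0.05,0]],[[0.044,-0.006,0.037],[0,0,0]],[[0.044,-0.006,0.037],[0,0,0]],[[0.042,-0.004,0.038],[0,0,0]],[[0,0,0],[0,0,0]]]'

```text
clock: 16.4
tcp_pos: [0.5427, 0.1594, 0.0952]
tool_rot: [0.701, 0.601, -0.293, 0.248]
force: [0.4, -0.1, -0.6]
gripper_width: 0.0314
finger_force: 29.9
```

Request:
send_rows --increments '[[[0,0,0],[0,0,0]],[[0,0,0],[0,0,0]]]'

```text
clock: 16.6
tcp_pos: [0.5445, 0.1602, 0.0985]
tool_rot: [0.703, 0.6, -0.29, 0.248]
force: [0.2, 0.5, -2.0]
gripper_width: 0.0317
finger_force: 29.9
```

```bash
python3 place.py .066; python3 - <<'E'
import time
from h import *
# where is cell vs ring: average state readings
print(ctrl.get_state()["tcp_pos"])
optics.read_camera("top"); print(ctrl.get_state()["tcp_pos"])
E
python3 place.py .055
```

```text
axis [-0.001 -0.     1.   ] base [0.547  0.1758 0.0655] fix turn units [ 0. -0. -0.] q [-0.26  0.94 -0.62  1.48  0.87  1.68 -1.3 ] F [ 0.2  0.5 -2. ]
top of cell [0.547  0.1757 0.1355]
shift units [-0.007  0.003  0.004] up in tool [-0.706  0.001 -0.708]
[0.54453463 0.16024849 0.09853556]
[0.5446558  0.16027784 0.09876322]
axis [-0.001 -0.001  1.   ] base [0.5471 0.1758 0.0657] fix turn units [ 0.   -0.01 -0.  ] q [-0.26  0.94 -0.62  1.48  0.87  1.68 -1.3 ] F [ 0.2 -0.4 -0.4]
top of cell [0.5471 0.1758 0.1357]
shift units [0.025 0.003 0.036] up in tool [-0.706  0.001 -0.708]
```

Request:
send_rows --increments '[[[-0.006,0.002,0.006],[0,0,0]],[[0.01,0,0.01],[0,0,0]],[[0.01,0,0.01],[0,0,0]],[[0,0,0],[0,0,0]],[[0,0,0],[0,0,0]]]'

```text
clock: 17.15
tcp_pos: [0.5443, 0.1578, 0.0909]
tool_rot: [0.702, 0.6, -0.291, 0.248]
force: [-0.2, 1.0, -1.3]
gripper_width: 0.0316
finger_force: 29.9
```

```bash
python3 place.py .055
```

```text
axis [0. 0. 1.] base [0.5468 0.1733 0.0579] fix turn units [-0.  0.  0.] q [-0.26  0.95 -0.62  1.48  0.88  1.67 -1.3 ] F [-0.2  1.  -1.3]
top of cell [0.5468 0.1733 0.1279]
shift units [0.01  0.003 0.006] up in tool [-0.707 -0.    -0.707]
```

Request:
send_rows --increments '[[[0.008,0.002,0.006],[0,0,0]],[[0.005,0,0.005],[0,0,0]],[[0,0,0],[0,0,0]],[[0,0,0],[0,0,0]]]'

```text
clock: 17.55
tcp_pos: [0.545, 0.1581, 0.0868]
tool_rot: [0.702, 0.6, -0.291, 0.248]
force: [0.2, 1.0, -1.8]
gripper_width: 0.0314
finger_force: 29.9
```

```bash
python3 place.py .050
```

```text
axis [ 0. -0.  1.] base [0.5474 0.1736 0.0537] fix turn units [-0. -0.  0.] q [-0.26  0.96 -0.62  1.48  0.88  1.67 -1.31] F [ 0.2  1.  -1.8]
top of cell [0.5474 0.1736 0.1237]
shift units [0.011 0.    0.01 ] up in tool [-0.707 -0.    -0.708]
```

No contact force yet. I'll continue down in small steps.

Request:
send_rows --increments '[[[0.005,0,0.005],[0,0,0]],[[0.005,0,0.005],[0,0,0]],[[0,0,0],[0,0,0]]]'

```text
clock: 17.85
tcp_pos: [0.5449, 0.158, 0.083]
tool_rot: [0.702, 0.6, -0.291, 0.248]
force: [-0.5, 0.3, -2.2]
gripper_width: 0.0314
finger_force: 29.9
```

```bash
python3 place.py .045
```

```text
axis [0. 0. 1.] base [0.5473 0.1735 0.05  ] fix turn units [-0.  0.  0.] q [-0.26  0.96 -0.62  1.48  0.88  1.66 -1.31] F [-0.5  0.3 -2.2]
top of cell [0.5473 0.1735 0.12  ]
shift units [0.015 0.001 0.013] up in tool [-0.707 -0.    -0.707]
```

Request:
send_rows --increments '[[[0.004,0,0.004],[0,0,0]],[[0.004,0,0.004],[0,0,0]],[[0,0,0],[0,0,0]]]'

```text
clock: 18.15
tcp_pos: [0.5449, 0.158, 0.0803]
tool_rot: [0.702, 0.6, -0.291, 0.248]
force: [0.0, 0.0, -1.0]
gripper_width: 0.0311
finger_force: 29.9
```

Request:
send_rows --increments '[[[0.004,0,0.004],[0,0,0]],[[0,0,0],[0,0,0]]]'

```text
clock: 18.35
tcp_pos: [0.5449, 0.1581, 0.0789]
tool_rot: [0.702, 0.6, -0.291, 0.248]
force: [-0.3, 0.7, -1.9]
gripper_width: 0.0314
finger_force: 29.9
```

```bash
python3 place.py .045
```

```text
axis [ 0. -0.  1.] base [0.5474 0.1736 0.0459] fix turn units [-0. -0.  0.] q [-0.26  0.97 -0.62  1.48  0.88  1.66 -1.31] F [-0.3  0.7 -1.9]
top of cell [0.5474 0.1736 0.1159]
shift units [0.003 0.    0.002] up in tool [-0.707 -0.    -0.708]
```

Request:
send_rows --increments '[[[0.003,0,0.003],[0,0,0]],[[0,0,0],[0,0,0]]]'

```text
clock: 18.55
tcp_pos: [0.545, 0.1581, 0.0779]
tool_rot: [0.702, 0.6, -0.291, 0.248]
force: [0.1, -0.3, -1.8]
gripper_width: 0.0313
finger_force: 29.9
```

Request:
send_rows --increments '[[[0.003,0,0.003],[0,0,0]],[[0,0,0],[0,0,0]]]'

```text
clock: 18.75
tcp_pos: [0.5451, 0.1581, 0.0777]
tool_rot: [0.702, 0.6, -0.291, 0.249]
force: [-0.8, 0.0, 3.2]
gripper_width: 0.0313
finger_force: 29.9
```

Contact came at +3.2 N with the base at 45 mm, which is the ring floor. I'll release and back out along the tool axis.

Request:
send_rows --increments '[[[0,0,0],[0,0,0]],[[0,0,0],[0,0,0]],[[0,0,0],[0,0,0]],[[0,0,0],[0,0,0]],[[0,0,0],[0,0,0]]]' --gripper 0.3

```text
clock: 19.25
tcp_pos: [0.545, 0.1581, 0.0769]
tool_rot: [0.703, 0.6, -0.291, 0.248]
force: [-0.7, 0.5, -0.4]
gripper_width: 0.0595
finger_force: 0.0
```

Request:
send_rows --increments '[[[0,0,-0.04],[0,0,0]],[[0,0,-0.1],[0,0,0]],[[0,0,-0.14],[0,0,0]],[[0,0,-0.14],[0,0,0]],[[0,0,-0.14],[0,0,0]]]'

```text
clock: 19.75
tcp_pos: [0.5604, 0.2573, 0.1776]
tool_rot: [0.703, 0.6, -0.29, 0.248]
force: [0.3, 0.4, 0.3]
gripper_width: 0.0597
finger_force: 0.0
```

Request:
send_rows --increments '[[[0,0,-0.14],[0,0,0]],[[0,0,-0.14],[0,0,0]],[[0,0,0],[0,0,0]],[[0,0,0],[0,0,0]]]'

```text
clock: 20.15
tcp_pos: [0.5678, 0.306, 0.226]
tool_rot: [0.702, 0.601, -0.29, 0.248]
force: [0.8, -0.7, -0.6]
gripper_width: 0.0597
finger_force: 0.0
```

```bash
python3 - <<'E'
from h import *
s=ctrl.get_state(); print(s["tcp_pos"],s["force"])
im=optics.read_camera("wrist"); p,q=s["tcp_pos"],s["tool_rot"]
np.save("w7.npy",im); hsv=cv2.cvtColor(im,cv2.COLOR_RGB2HSV)
blue=cv2.inRange(hsv,(98,90,25),(125,255,255)); n,l,st,ce=cv2.connectedComponentsWithStats(blue)
print([(st[i].tolist(),ce[i].round(1).tolist()) for i in range(1,n) if st[i][4]>60])
X,Y=.5474,.1736
for z in (.059,.085,.112,.115): print(z,wproj((X,Y,z),p,q).round(1))
e=R.from_quat(q).apply([0,.016,0]); print(wproj(np.array([X,Y,.085])+e,p,q).round(1),wproj(np.array([X,Y,.085])-e,p,q).round(1))
# knob bar and pointer in scene/top
t=optics.read_camera("top"); np.save("top7.npy",t)
t0=np.load("top0.npy").astype(int); d=np.abs(t.astype(int)-t0).sum(2)
m=(d>90).astype(np.uint8); n,l,st,ce=cv2.connectedComponentsWithStats(m); print([st[i].tolist() for i in range(1,n) if st[i][4]>25])
s0=np.load("scene0.npy").astype(int); sc=optics.read_camera("scene"); np.save("scene7.npy",sc)
m=(np.abs(sc.astype(int)-s0).sum(2)>90).astype(np.uint8); n,l,st,ce=cv2.connectedComponentsWithStats(m); print([st[i].tolist() for i in range(1,n) if st[i][4]>25])
E
```

```text
[0.56777256 0.30601647 0.22602244] [ 0.83783601 -0.66742127 -0.62013614]
[([243, 139, 28, 46, 964], [256.8, 160.3]), ([227, 266, 24, 5, 65], [239.1, 268.8])]
0.059 [255.5 147.5]
0.085 [255.5 164.9]
0.112 [255.6 184.4]
0.115 [255.6 186.7]
[268.7 164.9] [242.3 164.9]
[[10, 127, 24, 16, 152], [2, 151, 7, 16, 51], [0, 158, 241, 226, 14000], [0, 170, 6, 18, 37], [124, 203, 40, 30, 460], [249, 207, 29, 19, 421], [115, 218, 18, 15, 83], [453, 314, 59, 70, 2794], [0, 319, 51, 65, 1380]]
[[438, 0, 74, 264, 6828], [269, 5, 8, 7, 29], [237, 37, 185, 77, 3603], [435, 53, 7, 8, 40], [334, 115, 178, 269, 15074], [264, 169, 20, 28, 312], [324, 236, 19, 24, 258], [345, 337, 10, 6, 26], [410, 358, 39, 26, 556]]
```

```bash
python3 -c "
from cell import workorder; print(workorder.job_done())"
```

```text
the job is handed in; nothing more can be done
None
```

The knob is back at its zero stop, the thick cell stands button end up on the floor of the wide ring, and the job is handed in at about 20 s with no unexpected changes in the final camera check.

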